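# Unstack the window pieces and set each back on its display stand

### The job

The gift shop's window pieces were piled in one stack while the sill was wiped. Take the stack apart and set each piece back, upright and in the middle of its own stand: the brass bell on the slate coaster with the carved knot, the round candle tin on the log slice, the shamrock tin squarely on the plywood riser, and the wooden opener case lengthwise on the long board. Set them down rather than dropping them, and leave the puffin and the harp-shaped opener where they are.

Things in the scene. Friction and masses are not known exactly. Their poses are not given: they have to be found in the camera images.
- bell: Miniature brass ship's bell, top of the stack, loose, about 130 g, standing mouth down. Round, 58 mm tall: flared lip 42 mm across at the foot, then a nearly straight waist from 32 mm across (13 mm above the foot) to 29 mm (36 mm above the foot), to be gripped here from above; a domed shoulder ends 45 mm up, and on it stands a hanging loop 16 mm wide and 4 mm thick. Origin: centre of the foot; z up.
- candle: Round aluminium candle tin with a paper band, under the bell in the stack, loose, about 140 g: 58 mm diameter (59 mm over the lid), 36 mm high, flat top and bottom. Origin: centre of the underside; z up.
- tin: Oblong green painted sweet tin with cream shamrocks on the lid, under the candle tin in the stack, loose, about 170 g: 62 mm along its x, 96 mm along its y, 34 mm high, flat top. Grip it across its 62 mm width (its x). Origin: centre of the underside; z up.
- case: Oblong wooden presentation case with a steel harp inlaid in its lid, bottom of the stack, standing on the sill, loose, about 220 g: 64 mm along its x, 144 mm along its y, 30 mm high, flat top. Grip it across its 64 mm width (its x). Origin: centre of the underside; z up.
- coaster: Stand for the bell: round dark slate coaster with a carved Celtic knot, 100 mm diameter, 8 mm thick, flat top, fixed to the sill. Origin: centre of the underside on the sill; z up.
- log: Stand for the candle tin: round slice of a log with bark edge and growth rings, 88 mm diameter, 18 mm thick, flat top, fixed. Origin: centre of the underside on the sill; z up.
- riser: Stand for the shamrock tin: bridge-shaped plywood display riser, 84 mm along its x, 120 mm along its y, top face 36 mm above the sill, flat, fixed. Origin: centre of its footprint at sill height; z up.
- board: Stand for the opener case: long dark wooden display board, 84 mm along its x, 184 mm along its y, 10 mm thick, with a raised batten (9 mm wide, 10 mm higher than the board) across each short end, so 166 mm is free between the battens; its long sides have no edge. Fixed. Origin: centre of the underside on the sill; z up.
- puffin: Bystander: painted wooden puffin figure on a 40 mm round base, 69 mm tall, loose. Not to be disturbed. Origin: centre of the base's underside; z up.
- opener: Bystander: steel bottle opener shaped like a harp, lying flat on the sill, about 105 mm along its x, 50 mm along its y, 6 mm thick, loose. Not to be disturbed. Origin: middle of its underside; z up.

How it is judged:
By the outcome, as a careful person would: the job done as asked, in the order asked, and still so for the second after the job is handed in, with the robot touching nothing.
It also fails if it takes over 128 s, if anything falls off the work surface, if the arm or the gripper's body presses on something with over 40 N, if the wrist force passes 120 N, or if a joint passes its speed limit or range.

### The arm

A 7-joint arm with a two-finger parallel gripper is mounted at the origin on the work surface. World frame = base frame: x ahead of the robot, y to its left, z up, the work surface at z = 0. Lengths are in m, angles in rad, forces in N, time in s.
With the tool pointing down it reaches from about 0.425 to 0.925 m from the base axis. Payload 6.8 kg.
Tool frame: the origin (TCP) lies midway between the tips of the shut fingers; the grasp point (between the pads) lies 19 mm behind it; z points along the fingers, y is the line along which they close (so a half turn about z gives the same grasp; the last joint's range is limited). The gripper opens to 85 mm and grips with 20 to 120 N. Pads are 22 mm wide; open, the fingers measure 114 mm over their backs; the gripper's body (76 mm by 85 mm) begins 54 mm behind the grasp point. The pads swing forward as they close: fully open they stand 13 mm farther back than shut.
Start: joints at [-1.326, 0.477, 0.022, 1.555, -0.011, 1.109, -0.083], TCP at [0.233, 0.633, 0.191] pointing down, gripper open.
Joint ranges: [-2.96, 2.96], [-0.34, 2.1], [-1.41, 1.46], [0.24, 2.44], [-1.37, 4.51], [0.17, 1.92], [-2.96, 2.96]. Speed limits (rad/s): [2.39, 2.39, 3.14, 3.14, 3.14, 3.14, 3.14].

### API

Orientations are given as a unit quaternion [w, x, y, z].
In Python, from station import bot, eyes, ticket gives the robot as it stands.
- The arm moves only by the shell command python3 -m crank 'ROWS' [FORCE]. ROWS is text: rows parted by semicolons, each of 7 numbers parted by spaces: the shift along the tool's x, y, z in units of 0.5 m (1.0 is 0.5 m), then the turn, a rotation vector about the tool's x, y, z in units of 180 degrees (1.0 is 180 degrees), then the closure, from 0 (fully open) to 1 (shut). A call has 1 to 20 rows; each row is the pose to reach, as a shift and turn from the pose commanded when the call began, along the tool's axes at that moment, turning the shorter way round; what a row does not reach only later rows make up. A row lasts 1/10 s, in which the tool goes at most 50 mm and 8.59 degrees, less where a joint would pass 70% of its speed; a pose out of reach is approached as far as the arm can. A call with a number of a shift or a turn outside -1 to 1 is refused whole. A call with a gripper value outside its range is refused whole. The fingers move at their own pace and stop on an object; FORCE is the grip in N (left out, the last holds). Time passes only in rows, so rows that repeat a pose let the fingers close. It gives the time, the measured TCP pose, the force, the opening and the grip force at its end, in the units of the state.
- bot.get_obs(): the state, without advancing time (a new reading comes with each control period).
- eyes.read_camera(name): name is "scene" or "top"; returns a dict with "image" (400x640x3 uint8, red, green, blue), "K" (3x3 intrinsics, pixels), "dist" ([k1, k2, p1, p2, k3] as OpenCV has them; the pictures are not rectified), "R" (3x3) and "t" (3): a world point X has camera coordinates R X + t. Camera axes: x right, y down, z forward; pixel columns grow to the right and rows downward; lengths in m; the calibration is good to about 2 mm. A picture is of the moment at which its call begins. There is no depth.
- ticket.hand_in(): hands the job in; it is judged then, once.
The state is a dict: "t": time; "q": joint angles; "joint_vel": joint speeds; "joint_torque": joint torques, N m; "eef_pos": TCP position; "tool_rot": TCP orientation; "contact_force": force on the tool from outside, world axes, zero at the start; "torque": the same for the moment, N m; "gripper_width": opening from 0.0 (shut) to 1.0 (fully open); "grasp_force": force on a finger pad.
Only numpy, scipy, OpenCV 4.12 (cv2) and the standard library are available. Lean on these libraries where they do the work, as an engineer would, in place of code of your own. Each camera call takes 0.05 s, during which the arm holds its last target. There are 200 camera calls.

## Working session

There is one attempt and no reset: what is moved stays moved. The work goes in short steps, Python scripts to look and compute and a shell command to move; the robot and the scene stay as the last step left them, time stands still between calls to the robot, and variables do not carry over. Pictures are saved under pics/ and viewed, at most 14 in all, crops included, and the job is handed in when it is done.

```bash
mkdir -p pics; ls; python3 - <<'E'
from station import bot, eyes
import cv2,pickle,numpy as np
d={}
for n in("scene","top"):
    c=eyes.read_camera(n);d[n]=c
    cv2.imwrite(f"pics/{n}0.png",c["image"][:,:,::-1])
    print(n,c["K"],c["dist"],(-np.array(c["R"]).T@c["t"]))
pickle.dump(d,open("c0.pkl","wb"))
o=bot.get_obs();print(o)
E
```

```text
pics
scene [[365.03414149   0.         319.71334147]
 [  0.         365.03414149 200.28320018]
 [  0.           0.           1.        ]] [-0.06001935  0.          0.          0.          0.        ] [1.2707117  0.05408827 0.68782981]
top [[362.71512879   0.         315.29425909]
 [  0.         362.71512879 201.37631701]
 [  0.           0.           1.        ]] [-0.04008832  0.          0.          0.          0.        ] [ 0.39531515 -0.00160369  0.87049971]
{'t': 0.1, 'q': array([-1.3260918 ,  0.47776452,  0.02231467,  1.55634073, -0.01146802,
        1.10930036, -0.08310175]), 'joint_vel': array([-3.61318204e-05, -1.59440681e-03,  4.41482889e-06, -1.83052180e-03,
       -1.64504666e-03,  2.06865960e-04, -1.77151549e-04]), 'joint_torque': array([ 4.34639660e-03, -5.97760141e+01,  1.61393087e+00, -2.81952256e+01,
        1.29107048e-02,  4.97557325e-03,  4.92064885e-06]), 'eef_pos': array([0.23303436, 0.63286006, 0.19039589]), 'tool_rot': array([-7.85429358e-05,  1.75460439e-01,  9.84486122e-01, -8.38839601e-04]), 'contact_force': array([ 0.2650352 , -0.50102957,  0.32589185]), 'torque': array([-0.00761255, -0.04716435, -0.01237141]), 'grasp_force': 0.0, 'gripper_width': 1.001256116005007}
```

View pics/scene0.png

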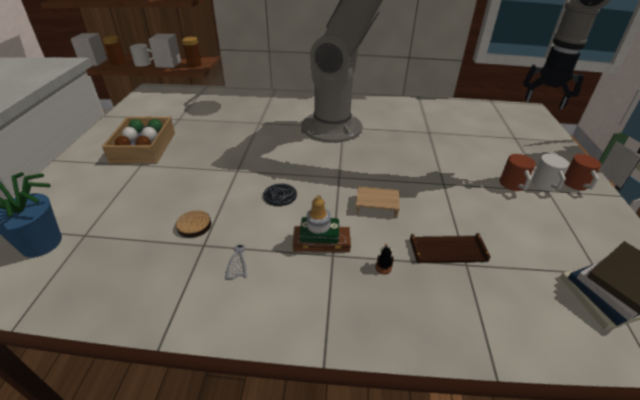

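View pics/top0.png

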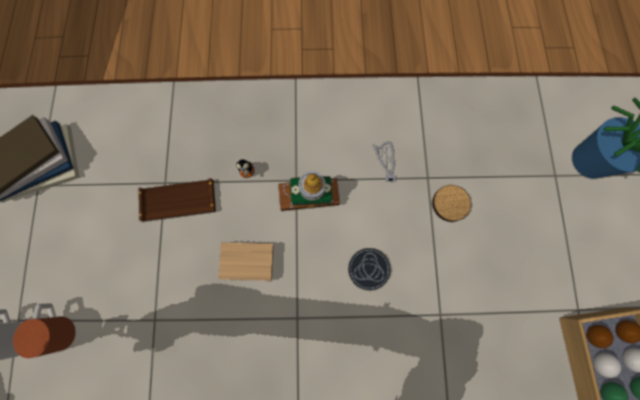

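The top view has the board at (177,200), riser (246,261), stack (311,190), coaster (370,268), log (452,203), puffin (245,167) and opener (386,160). I'll enlarge these for corner reading.

```bash
python3 - <<'E'
import cv2
a=cv2.imread("pics/top0.png")
def crop(im,x,y,w,h,s,f):
    c=cv2.resize(im[y:y+h,x:x+w],None,fx=s,fy=s,interpolation=cv2.INTER_CUBIC)
    c=cv2.convertScaleAbs(c,alpha=1.5,beta=10)
    for k in range(0,w,20): cv2.putText(c,str(x+k),(k*s,8),0,.3,(0,0,255)); cv2.line(c,(k*s,0),(k*s,h*s),(0,0,255) ,1) if 0 else None
    for k in range(0,h,20): cv2.putText(c,str(y+k),(0,k*s+4),0,.3,(0,0,255))
    cv2.imwrite(f,c)
crop(a,130,150,155,140,5,"pics/tl.png") if 0 else crop(a,130,150,160,140,4,"pics/tl.png")
crop(a,270,140,210,155,3,"pics/tr.png") if 0 else crop(a,270,135,200,150,4,"pics/tr.png")
E
```

```text
(no output)
```

View pics/tl.png

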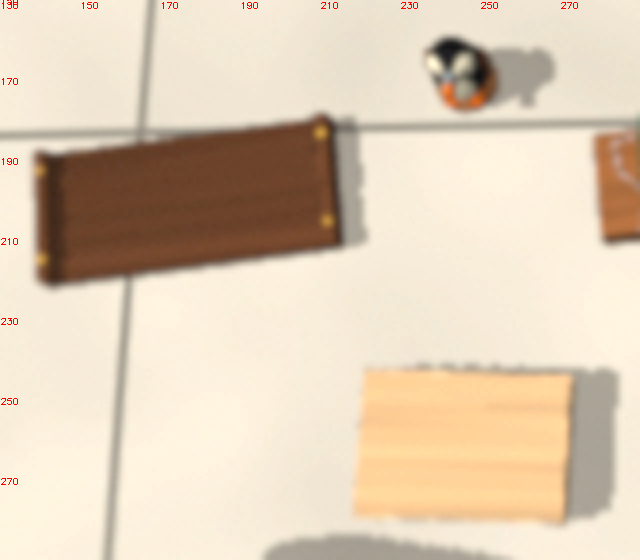

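View pics/tr.png

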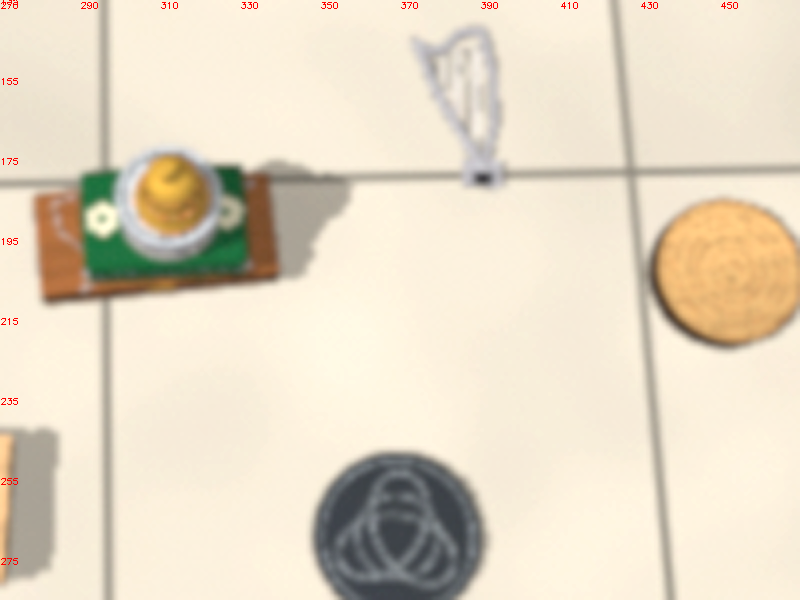

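Corners and centres are readable: board corners (139,188),(212,179),(215.5,211),(140,221), riser corners (221,242),(273,243),(271.5,280),(219,279), log (452,203), coaster (370,269.5), candle lid (312,186). Next step is turning these into poses.

```bash
cat > h.py <<'E'
import numpy as np,cv2,pickle
from scipy.optimize import least_squares
from scipy.spatial.transform import Rotation as Ro
def ray(c,uv,z):
    "world points at height z seen at pixels uv"
    K,R,t=(np.array(c[k]) for k in("K","R","t"))
    n=cv2.undistortPoints(np.array(uv,float).reshape(-1,1,2),K,np.array(c["dist"]))[:,0]
    d=np.c_[n,np.ones(len(n))]@R; C=-R.T@t
    return (C+d*((z-C[2])/d[:,2])[:,None])[:,:2]
def proj(c,X): return cv2.projectPoints(np.array(X,float).reshape(-1,1,3),cv2.Rodrigues(np.array(c["R"]))[0],np.array(c["t"]),np.array(c["K"]),np.array(c["dist"]))[0][:,0]
def rect(P,w,l):
    "P: TL,TR,BR,BL in the top picture (TL=+x+y); w along own x, l along own y -> x,y,yaw"
    M=np.array([[w,l],[w,-l],[-w,-l],[-w,l]])/2
    f=lambda p:(M@np.array([[np.cos(p[2]),np.sin(p[2])],[-np.sin(p[2]),np.cos(p[2])]])+p[:2]-P).ravel()
    r=least_squares(f,[*P.mean(0),0]); return r.x,np.abs(r.fun).max()
def move(pos,yaw):
    "crank row to a pointing-down pose, tool y (closing) along world angle yaw; nearer half turn"
    from station import bot
    o=bot.get_obs(); q=o["tool_rot"]; R0=Ro.from_quat([q[1],q[2],q[3],q[0]])
    best=None
    for k in(0,np.pi):
        a=yaw+k; y=np.array([np.cos(a),np.sin(a),0]); z=np.array([0,0,-1.]); T=Ro.from_matrix(np.c_[np.cross(y,z),y,z])
        v=(R0.inv()*T).as_rotvec()/np.pi
        if best is None or np.linalg.norm(v)<np.linalg.norm(best):best=v
    s=R0.inv().apply(np.array(pos)-o["eef_pos"])/.5
    print("from",o["eef_pos"].round(4),"row",np.r_[s,best].round(4),"F",o["contact_force"].round(1),"t",o["t"],"q7",o["q"][6].round(2),"w",round(o["gripper_width"],3))
E
python3 - <<'E'
from h import *
d=pickle.load(open("c0.pkl","rb"));c=d["top"]
for n,P,z,w,l in [("board",[(139,188),(212,178.8),(215.5,210.8),(140,220.8)],.02,.084,.184),
 ("riser",[(221,242.2),(272.8,243.2),(271.5,280.2),(218.8,279)],.036,.084,.12),
 ("tin",[(290.8,178),(330.2,176.2),(331.8,203.8),(292.5,204.5)],.064,.062,.096),
 ("case",[(279,183.8),(337,178),(339.5,204.2),(281,210.5)],.03,.064,.144)]:
    p,e=rect(ray(c,P,z),w,l);print(n,p.round(4),np.degrees(p[2]).round(1),"err",e.round(4), "scene px",proj(d["scene"],[*p[:2],z]).round(1))
for n,u,z in [("log",(452.2,203),.018),("coaster",(369.8,269.5),.008),("candle",(312,186),.1),("bellfoot",(313,183.5),.1),("looptop",(313.5,178),.158),("puffin",(246,168),.03),("openerN",(390,178),.006),("openerT",(383,143),.006)]:
    p=ray(c,[u],z)[0];print(n,p.round(4),"scene px",proj(d["scene"],[*p,z]).round(1))
c=d["scene"];im=c["image"][:,:,::-1]
cv2.imwrite("pics/s1.png",cv2.convertScaleAbs(cv2.resize(im[170:290,170:370],None,fx=4,fy=4,interpolation=cv2.INTER_CUBIC),alpha=1.5,beta=10))
cv2.imwrite("pics/s2.png",cv2.convertScaleAbs(cv2.resize(im[170:290,330:500],None,fx=4,fy=4,interpolation=cv2.INTER_CUBIC),alpha=1.5,beta=10))
E
```

```text
board [0.6113 0.3324 0.1159] 6.6 err 0.0021 scene px [[447.9 243.9]]
riser [ 0.4591  0.1564 -0.0344] -2.0 err 0.0006 scene px [[377.2 196.5]]
tin [0.6149 0.0041 0.0216] 1.2 err 0.0038 scene px [[318.9 223.3]]
case [0.6156 0.0097 0.0829] 4.7 err 0.0027 scene px [[320.9 233.4]]
log [ 0.5892 -0.3369] scene px [[193.2 220.1]]
coaster [ 0.4356 -0.1292] scene px [[279.4 192.5]]
candle [0.6154 0.0022] scene px [[318.3 212.6]]
bellfoot [ 6.211e-01 -1.000e-04] scene px [[317.1 214.1]]
looptop [ 0.6158 -0.0015] scene px [[317.  193.9]]
puffin [0.6844 0.1629] scene px [[382.7 258.4]]
openerN [ 0.6591 -0.1922] scene px [[239.8 246.5]]
openerT [ 0.7528 -0.1808] scene px [[234.5 276.2]]
```

View pics/s1.png

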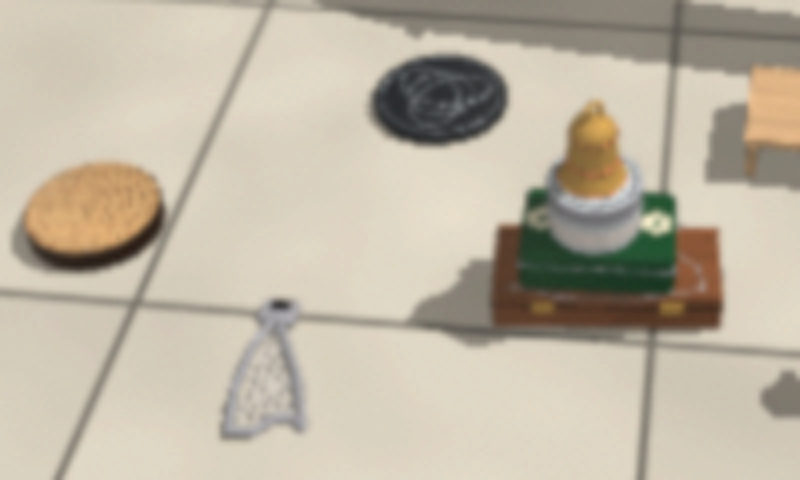

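View pics/s2.png

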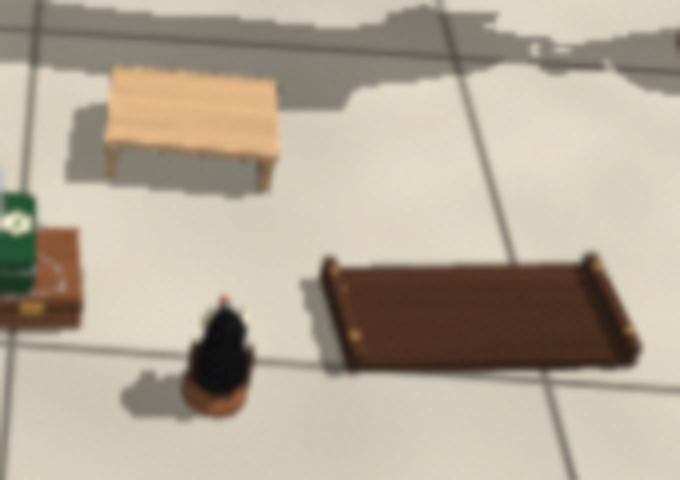

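Scene view agrees roughly: log top centre (193,222), coaster (280,194), riser (378,197.5), board to the right of the puffin (384,266). It sits about 2 px below the top-camera prediction, so I'll compare both cameras' estimates in metres.

```bash
python3 - <<'E'
from h import *
d=pickle.load(open("c0.pkl","rb"))
T=lambda P,o:[(a/4+o[0]-.375,b/4+o[1]-.375) for a,b in P]
s1=(170,170);s2=(330,170);tl=(130,150);tr=(270,135)
for cam,rs in (("top",[("board",[(36,152),(328,115),(342,243),(40,283)],tl,.02,.084,.184),("riser",[(364,369),(571,373),(566,521),(355,516)],tl,.036,.084,.12),("tin",[(83,172),(241,165),(247,275),(91,278)],tr,.064,.062,.096),("case",[(36,195),(268,172),(278,277),(44,302)],tr,.03,.064,.144)]),
 ("scene",[("riser",[(277,155),(105,145),(112,66),(277,80)],s2,.036,.084,.12),("board",[(637,354),(349,360),(328,258),(595,254)],s2,.02,.084,.184),("tin",[(675,268),(519,265),(528,189),(673,194)],s1,.064,.062,.096),("case",[(721,301),(493,299),(499,226),(719,229)],s1,.03,.064,.144)])):
  for n,P,o,z,w,l in rs:
    p,e=rect(ray(d[cam],T(P,o),z),w,l);print(cam,n,p.round(4),np.degrees(p[2]).round(1),"err",e.round(4))
for cam,ps in (("top",[("log",(729,272),tr,.018),("coaster",(399,538),tr,.008),("candle",(168,204),tr,.1),("loop",(174,172),tr,.156)]),
 ("scene",[("log",(93.5,209),s1,.018),("coaster",(440,98),s1,.006),("candle",(594,190),s1,.1),("loop",(596,104),s1,.156)])):
  for n,u,o,z in ps: print(cam,n,ray(d[cam],T([u],o),z)[0].round(4))
E
```

```text
top board [0.6124 0.3334 0.1162] 6.7 err 0.0021
top riser [ 0.4599  0.1573 -0.0347] -2.0 err 0.0006
top tin [0.6159 0.0048 0.0228] 1.3 err 0.0042
top case [0.6166 0.0106 0.0822] 4.7 err 0.0026
scene riser [ 0.4618  0.1581 -0.0275] -1.6 err 0.0039
scene board [0.6178 0.3343 0.1045] 6.0 err 0.0049
scene tin [0.6264 0.0061 0.0606] 3.5 err 0.0026
scene case [0.6222 0.0121 0.0814] 4.7 err 0.0026
top log [ 0.5901 -0.3362]
top coaster [ 0.4365 -0.1282]
top candle [0.6163 0.003 ]
top loop [ 0.6173 -0.0007]
scene log [ 0.5958 -0.3349]
scene coaster [ 0.4406 -0.1277]
scene candle [0.6316 0.0032]
scene loop [0.6193 0.0026]
```

```bash
python3 -c "
from h import *
move((.617,.001,.26),0.0)"
```

```text
from [0.233  0.6329 0.1904] row [-1.1573e+00 -9.2080e-01 -1.3750e-01 -4.0000e-04  4.0000e-04  3.8770e-01] F [ 0.3 -0.5  0.3] t 0.1 q7 -0.08 w 1.001
```

```bash
python3 -m crank '-0.9 -0.72 -0.14 0 0 0.388 0;-0.9 -0.72 -0.14 0 0 0.388 0;-0.9 -0.72 -0.14 0 0 0.388 0;-0.9 -0.72 -0.14 0 0 0.388 0;-0.9 -0.72 -0.14 0 0 0.388 0;-0.9 -0.72 -0.14 0 0 0.388 0;-0.9 -0.72 -0.14 0 0 0.388 0;-0.9 -0.72 -0.14 0 0 0.388 0;-0.9 -0.72 -0.14 0 0 0.388 0;-0.9 -0.72 -0.14 0 0 0.388 0;-0.9 -0.72 -0.14 0 0 0.388 0;-0.9 -0.72 -0.14 0 0 0.388 0;-0.9 -0.72 -0.14 0 0 0.388 0' 30; python3 -c "
from h import *
move((.617,.001,.20),0.0)"
```

```text
t: 1.4
eef_pos: [0.5333, 0.1345, 0.2619]
tool_rot: [0.001, 0.71, 0.704, 0.0]
contact_force: [0.4, -0.5, -0.0]
gripper_width: 0.995
grasp_force: 0.0
from [0.5333 0.1345 0.2619] row [-0.2652  0.1697  0.1246  0.0006  0.0005 -0.003 ] F [ 0.4 -0.5 -0. ] t 1.4 q7 -0.25 w 0.995
```

```bash
python3 -m crank '-0.265 0.17 0.06 0 0 -0.003 0;-0.265 0.17 0.06 0 0 -0.003 0;-0.265 0.17 0.06 0 0 -0.003 0;-0.265 0.17 0.12 0 0 -0.003 0;-0.265 0.17 0.12 0 0 -0.003 0;-0.265 0.17 0.12 0 0 -0.003 0;-0.265 0.17 0.12 0 0 -0.003 0' ; python3 - <<'E'
from h import *
from station import eyes
move((.617,.001,.104),0.0)
d={n:eyes.read_camera(n) for n in("top","scene")};pickle.dump(d,open("c1.pkl","wb"))
a=d["scene"]["image"][120:270,250:400,::-1];b=d["top"]["image"][120:270,235:385,::-1]
cv2.imwrite("pics/b1.png",cv2.convertScaleAbs(cv2.resize(np.hstack([a,b]),(780,390),interpolation=cv2.INTER_CUBIC),alpha=1.6,beta=15))
for n in d: print(n,proj(d[n],[[.617,.001,.202],[.617,.001,.16]]))
E
```

```text
t: 2.1
eef_pos: [0.6162, 0.0095, 0.2022]
tool_rot: [-0.0, 0.703, 0.711, 0.001]
contact_force: [0.1, -0.4, 0.2]
gripper_width: 1.001
grasp_force: 0.0
from [0.6162 0.0095 0.2022] row [-0.0173  0.0011  0.1964  0.0003 -0.0003  0.0035] F [ 0.1 -0.4  0.2] t 2.1 q7 0.11 w 1.001
top [[312.06345558 170.71490019]
 [312.26598403 177.1878354 ]]
scene [[318.25994003 178.9555241 ]
 [318.04427611 193.61069445]]
```

View pics/b1.png

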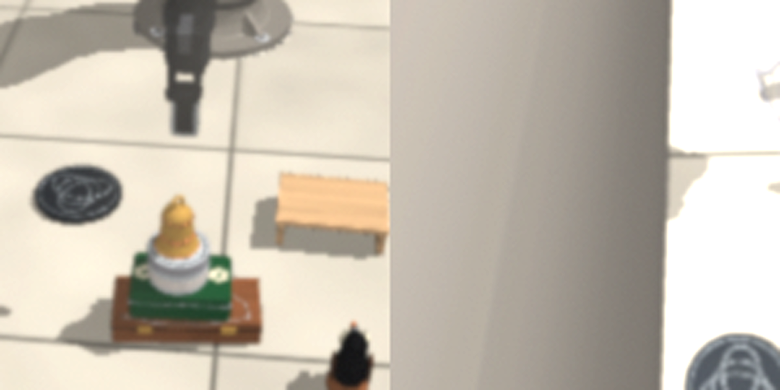

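Scene view: front fingertip ends at about (321,171.5), bell loop at (318,196); the top view is blocked by the arm. I'll settle lower and check the robot-to-camera offset there.

```bash
python3 -m crank '-0.017 0.001 0.04 0 0 0.0035 0;-0.017 0.001 0.08 0 0 0.0035 0;-0.017 0.001 0.08 0 0 0.0035 0;-0.017 0.001 0.08 0 0 0.0035 0' ; python3 - <<'E'
from h import *
from station import eyes
move((.617,.001,.104),0.0)
d={n:eyes.read_camera(n) for n in("scene",)};pickle.dump(d,open("c1.pkl","wb"))
a=d["scene"]["image"][130:270,260:400,::-1]
cv2.imwrite("pics/b2.png",cv2.convertScaleAbs(cv2.resize(a,None,fx=4,fy=4,interpolation=cv2.INTER_CUBIC),alpha=1.6,beta=15))
from station import bot;p=bot.get_obs()["eef_pos"]
for dx in(.0425,.057):print(proj(d["scene"],p+[[dx,-.011,.013],[dx,.011,.013]]))
E
```

```text
t: 2.6
eef_pos: [0.6168, -0.0001, 0.1622]
tool_rot: [0.0, 0.708, 0.707, 0.0]
contact_force: [0.6, 0.4, 1.1]
gripper_width: 1.003
grasp_force: 0.0
from [ 6.168e-01 -1.000e-04  1.622e-01] row [ 2.100e-03  4.000e-04  1.163e-01  2.000e-04 -1.000e-04 -4.000e-04] F [0.6 0.4 1.1] t 2.6 q7 0.13 w 1.003
[[310.78368356 199.85617579]
 [320.78897013 200.52469531]]
[[310.07674734 204.13059757]
 [320.22179085 204.81554473]]
```

View pics/b2.png

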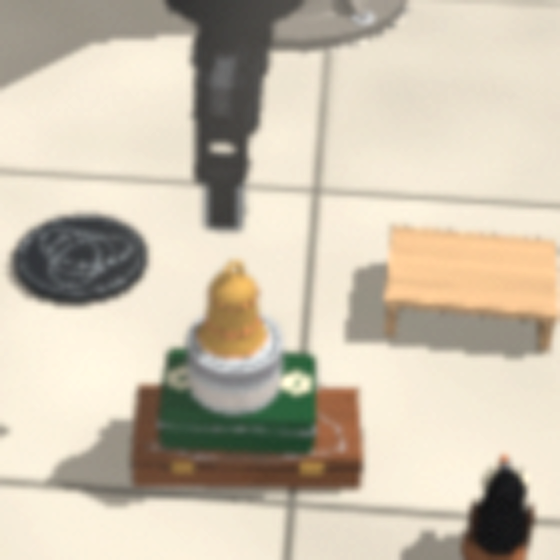

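Fingertip bottom is seen at (315.6,186.6) where I expected v≈200–204; column agrees. I'll check this against the initial picture, where both fingers were visible near (533,98) and (577,104).

```bash
python3 - <<'E'
from h import *
d=pickle.load(open("c0.pkl","rb"));c=d["scene"]
p=np.array([.233,.6329,.1904]);u=np.array([.345,.938,0])
print(proj(c,[p,p+.0425*u+[0,0,.013],p-.0425*u+[0,0,.013],p+.057*u+[0,0,.013],p-.057*u+[0,0,.013]]).round(1))
im=c["image"][0:140,480:640,::-1]
cv2.imwrite("pics/g0.png",cv2.convertScaleAbs(cv2.resize(im,None,fx=5,fy=4.28,interpolation=cv2.INTER_CUBIC),alpha=1.6,beta=15))
c=pickle.load(open("c1.pkl","rb"))["scene"]
# intersect fingertip ray at several heights
for z in(.162,.175,.19,.21):print(z,ray(c,[(315.6,186.6)],z))
E
```

```text
[[536.9 120.7]
 [553.5 120.1]
 [523.8 113.7]
 [558.6 121.2]
 [518.8 112.6]]
0.162 [[ 0.5938855  -0.00688843]]
0.175 [[ 0.61061856 -0.00538092]]
0.19 [[ 0.62992593 -0.00364147]]
0.21 [[ 0.6556691  -0.00132222]]
```

View pics/g0.png

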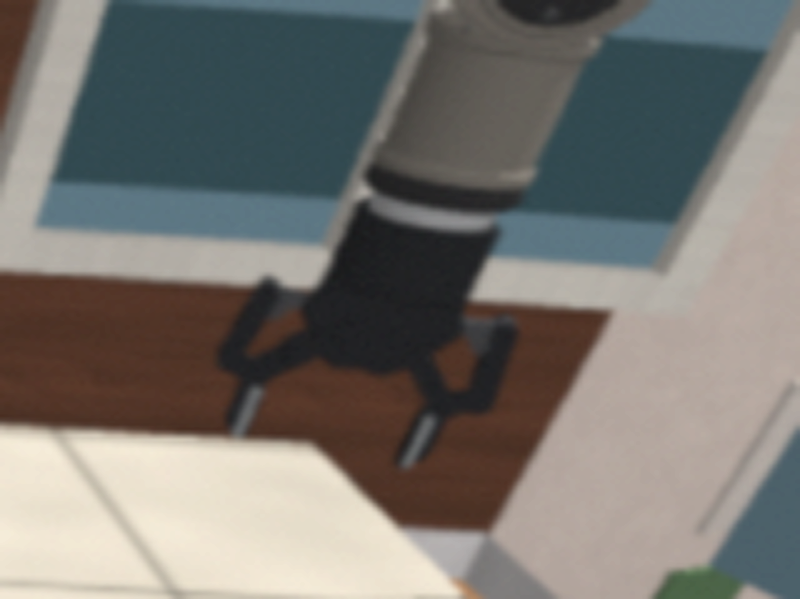

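Both pictures put the open fingertips roughly 35–40 mm farther back than the stated 13 mm. I'll partly close well above the bell and measure the tips at a grasp-like opening.

```bash
python3 -m crank '0 0 -0.1 0 0 0 0.3;0 0 -0.1 0 0 0 0.55;0 0 -0.1 0 0 0 0.55;0 0 -0.1 0 0 0 0.55;0 0 -0.1 0 0 0 0.55;0 0 -0.1 0 0 0 0.55;0 0 -0.1 0 0 0 0.55' ; python3 - <<'E'
from h import *
from station import eyes,bot
d={n:eyes.read_camera(n) for n in("scene",)};pickle.dump(d,open("c2.pkl","wb"))
a=d["scene"]["image"][90:240,240:400,::-1]
cv2.imwrite("pics/b3.png",cv2.convertScaleAbs(cv2.resize(a,None,fx=4,fy=4,interpolation=cv2.INTER_CUBIC),alpha=1.8,beta=25))
p=bot.get_obs()["eef_pos"];print(p)
for dx in(.019,.033):print(proj(d["scene"],p+[[dx,-.011,.0],[dx,.011,.0],[dx,0,.01],[dx,0,.04]]).round(1))
E
```

```text
t: 3.35
eef_pos: [0.6162, -0.001, 0.2107]
tool_rot: [-0.0, 0.708, 0.706, -0.0]
contact_force: [-0.3, 0.5, 0.5]
gripper_width: 0.45
grasp_force: 0.0
[ 0.61634587 -0.00097681  0.21084685]
[[311.6 180.3]
 [321.7 180.9]
 [316.7 176.9]
 [316.8 165.4]]
[[311.  184.2]
 [321.1 184.8]
 [316.1 180.8]
 [316.2 169.2]]
```

View pics/b3.png

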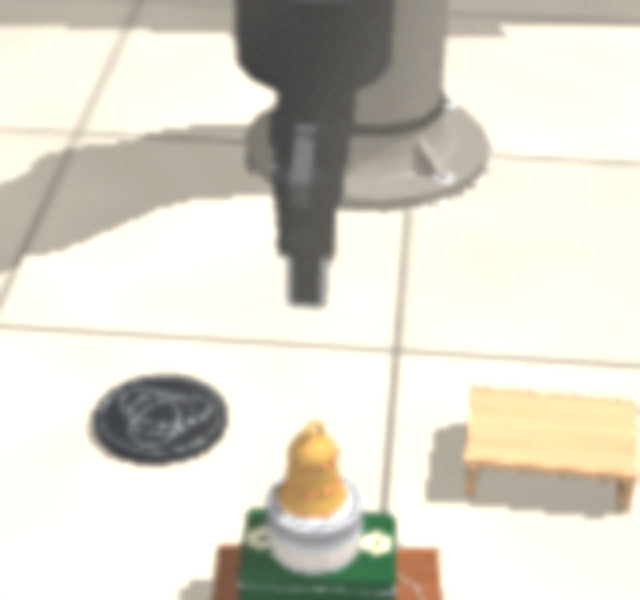

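```bash
python3 - <<'E'
from h import *
c=pickle.load(open("c0.pkl","rb"))["scene"]
X=np.array([[.233,.6329,.2034],[.6168+.05,-.0001,.1752],[.6163+.026,-.001,.2158]])
U=np.array([[544,104.8],[315.6,186.6],[316.4,165.6]])
r=least_squares(lambda o:(proj(c,X+o)-U).ravel(),[0,0,0]);print(r.x.round(4),r.fun.round(1))
for z in (.0,.03,.04,.05):print(z,(proj(c,X+[0,0,z])-U).round(1).tolist())
E
```

```text
[ 0.0002 -0.      0.041 ] [-0.3 -0.5  0.1  1.   0.1 -0.6]
0.0 [[-5.5, 12.0], [-0.0, 15.8], [-0.0, 15.1]]
0.03 [[-1.7, 2.9], [0.1, 5.0], [0.1, 3.7]]
0.04 [[-0.4, -0.2], [0.1, 1.3], [0.1, -0.3]]
0.05 [[0.9, -3.4], [0.1, -2.5], [0.2, -4.3]]
```

The three readings fit a clean offset: the real fingertips are 41 mm above the reported TCP, with x and y right. I'll descend with that in mind, watching the force.

```bash
python3 -m crank '0.004 0.004 0.05 0 0 0 0;0.004 0.004 0.1 0 0 0 0;0.004 0.004 0.16 0 0 0 0;0.004 0.004 0.2 0 0 0 0;0.004 0.004 0.23 0 0 0 0;0.004 0.004 0.26 0 0 0 0;0.004 0.004 0.28 0 0 0 0;0.004 0.004 0.293 0 0 0 0;0.004 0.004 0.293 0 0 0 0;0.004 0.004 0.293 0 0 0 0' ; python3 - <<'E'
from h import *
from station import eyes,bot
move((.6185,.001,.063),0)
d={n:eyes.read_camera(n) for n in("scene",)};pickle.dump(d,open("c3.pkl","wb"))
a=d["scene"]["image"][150:260,250:390,::-1]
cv2.imwrite("pics/b4.png",cv2.convertScaleAbs(cv2.resize(a,None,fx=5,fy=5,interpolation=cv2.INTER_CUBIC),alpha=1.8,beta=25))
E
```

```text
t: 4.4
eef_pos: [0.619, 0.0009, 0.0653]
tool_rot: [0.0, 0.708, 0.706, 0.0]
contact_force: [0.2, -0.5, -0.1]
gripper_width: 0.997
grasp_force: 0.0
from [0.619  0.0009 0.0653] row [ 0.0001 -0.0011  0.0046  0.0003 -0.     -0.0009] F [ 0.2 -0.5 -0.1] t 4.4 q7 0.19 w 0.997
```

View pics/b4.png

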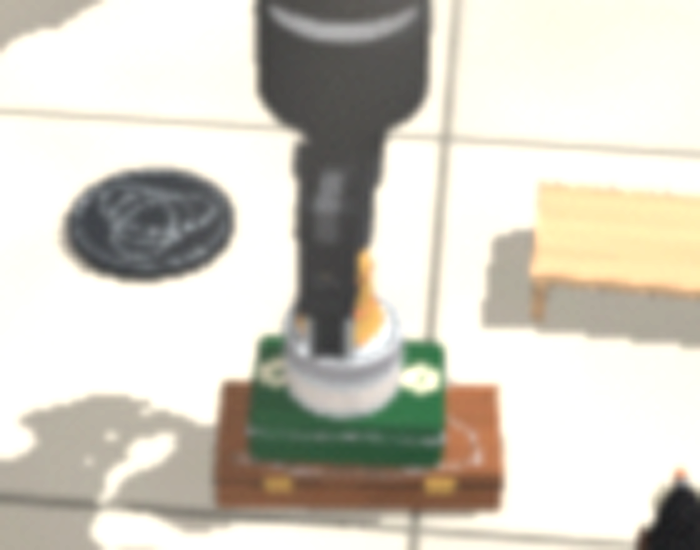

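The front finger stands right before the bell with its tip at candle-lid level, aligned in y. Closing.

```bash
python3 -m crank '0 0 0.002 0 0 0 0.4;0 0 0.002 0 0 0 0.8;0 0 0.002 0 0 0 0.8;0 0 0.002 0 0 0 0.8;0 0 0.002 0 0 0 0.8;0 0 0.002 0 0 0 0.8' 35; python3 -m crank '0 0 -0.03 0 0 0 0.8;0 0 -0.1 0 0 0 0.8;0 0 -0.15 0 0 0 0.8;0 0 -0.15 0 0 0 0.8'; python3 -c "
from h import *
move((.4385,-.128,.14),0)"
```

```text
t: 5.05
eef_pos: [0.619, 0.0011, 0.0644]
tool_rot: [0.0, 0.708, 0.706, 0.0]
contact_force: [-2.0, 0.0, 5.4]
gripper_width: 0.406
grasp_force: 29.5
t: 5.45
eef_pos: [0.6212, 0.0006, 0.1431]
tool_rot: [0.002, 0.708, 0.706, 0.003]
contact_force: [1.2, -0.3, -1.2]
gripper_width: 0.395
grasp_force: 29.1
from [6.212e-01 6.000e-04 1.431e-01] row [-2.583e-01 -3.647e-01  3.600e-03  2.100e-03 -2.000e-04 -1.000e-03] F [ 1.2 -0.3 -1.2] t 5.45 q7 0.15 w 0.395
```

```bash
python3 -m crank '-0.05 -0.07 0 0 0 0 0.8;-0.1 -0.14 0 0 0 0 0.8;-0.15 -0.21 0 0 0 0 0.8;-0.2 -0.28 0 0 0 0 0.8;-0.24 -0.34 0 0 0 0 0.8;-0.258 -0.365 0.05 0 0 0 0.8;-0.258 -0.365 0.1 0 0 0 0.8;-0.258 -0.365 0.15 0 0 0 0.8;-0.258 -0.365 0.2 0 0 0 0.8;-0.258 -0.365 0.25 0 0 0 0.8;-0.258 -0.365 0.25 0 0 0 0.8;-0.258 -0.365 0.25 0 0 0 0.8'; python3 -c "
from h import *
move((.4385,-.128,-.0271),0)"
```

```text
t: 6.65
eef_pos: [0.4352, -0.1277, 0.0139]
tool_rot: [-0.0, 0.708, 0.706, -0.001]
contact_force: [0.1, -0.2, 0.2]
gripper_width: 0.401
grasp_force: 29.2
from [ 0.4352 -0.1277  0.0139] row [-0.0006  0.0067  0.082  -0.0004  0.     -0.0009] F [ 0.1 -0.2  0.2] t 6.65 q7 0.52 w 0.401
```

```bash
python3 -m crank '0 0.007 0.03 0 0 0 0.8;0 0.007 0.055 0 0 0 0.8;0 0.007 0.07 0 0 0 0.8;0 0.007 0.075 0 0 0 0.8;0 0.007 0.079 0 0 0 0.8;0 0.007 0.079 0 0 0 0.8;0 0.007 0.079 0 0 0 0.8'; python3 - <<'E'
from h import *
from station import eyes,bot
move((.4385,-.128,-.0271),0)
d={n:eyes.read_camera(n) for n in("scene",)};pickle.dump(d,open("c4.pkl","wb"))
a=d["scene"]["image"][130:230,220:360,::-1]
cv2.imwrite("pics/b5.png",cv2.convertScaleAbs(cv2.resize(a,None,fx=5,fy=5,interpolation=cv2.INTER_CUBIC),alpha=1.8,beta=25))
E
```

```text
t: 7.35
eef_pos: [0.4394, -0.1276, -0.0254]
tool_rot: [0.0, 0.708, 0.706, 0.0]
contact_force: [0.7, -0.4, -0.5]
gripper_width: 0.4
grasp_force: 29.2
from [ 0.4394 -0.1276 -0.0254] row [-0.0009 -0.0019  0.0034  0.0002 -0.     -0.0008] F [ 0.7 -0.4 -0.5] t 7.35 q7 0.58 w 0.4
```

View pics/b5.png

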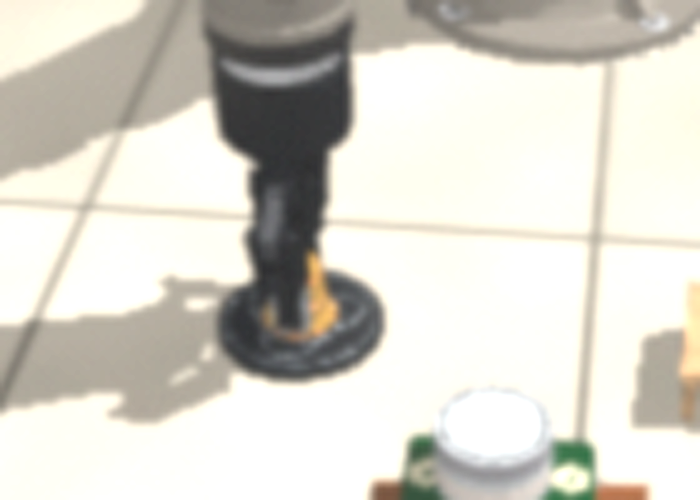

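The bell's lip is centred on the coaster (lip centre ≈ (300,320) in the crop, as is the coaster) and hovers a couple of mm. Lowering until it touches.

```bash
python3 -m crank '0 0 0.002 0 0 0 0.8;0 0 0.004 0 0 0 0.8;0 0 0.004 0 0 0 0.8'; python3 -m crank '0 0 0.002 0 0 0 0.8;0 0 0.002 0 0 0 0.8'
```

```text
t: 7.7
eef_pos: [0.4395, -0.1275, -0.0273]
tool_rot: [0.0, 0.708, 0.706, 0.0]
contact_force: [-0.2, 0.2, 6.3]
gripper_width: 0.396
grasp_force: 31.7
t: 7.9
eef_pos: [0.4396, -0.1275, -0.0275]
tool_rot: [-0.0, 0.708, 0.706, 0.001]
contact_force: [-5.2, 1.8, 21.1]
gripper_width: 0.398
grasp_force: 36.6
```

```bash
python3 -m crank '0 0 -0.003 0 0 0 0.8;0 0 -0.003 0 0 0 0.4;0 0 -0.003 0 0 0 0;0 0 -0.003 0 0 0 0;0 0 -0.003 0 0 0 0;0 0 -0.05 0 0 0 0;0 0 -0.12 0 0 0 0;0 0 -0.2 0 0 0 0;0 0 -0.28 0 0 0 0;0.06 0.07 -0.28 0 0 0 0;0.12 0.14 -0.28 0 0 0 0;0.18 0.23 -0.28 0 0 0 0;0.23 0.31 -0.28 0 0 0 0;0.26 0.36 -0.28 0 0 0 0;0.26 0.36 -0.28 0 0 0 0;0.26 0.36 -0.28 0 0 0 0'; python3 - <<'E'
from h import *
from station import eyes
move((.619,.003,.021),0.0)
d={"scene":eyes.read_camera("scene")};pickle.dump(d,open("c5.pkl","wb"))
c=d["scene"]
# bell on coaster: brassy pixels
im=cv2.cvtColor(c["image"],cv2.COLOR_RGB2HSV)
m=((im[...,0]>12)&(im[...,0]<32)&(im[...,1]>110)&(im[...,2]>60)).astype(np.uint8); sub=m[165:215,262:300]
ys,xs=np.nonzero(sub);print("bell px cols",xs.min()+262,xs.max()+262,"rows",ys.min()+165,ys.max()+165)
x,y=.4395,-.1275
print(proj(c,[[x,y-.021,.008],[x,y+.021,.008],[x+.021,y,.008],[x,y,.066]]).round(1))
E
```

```text
t: 9.5
eef_pos: [0.6191, 0.0019, 0.1106]
tool_rot: [-0.0, 0.708, 0.706, -0.001]
contact_force: [0.2, -0.9, -0.6]
gripper_width: 1.001
grasp_force: 0.0
from [0.6191 0.0019 0.1106] row [ 2.300e-03  1.000e-04  1.791e-01 -4.000e-04  3.000e-04 -6.000e-04] F [ 0.2 -0.9 -0.6] t 9.5 q7 0.18 w 1.001
bell px cols 273 286 rows 179 197
[[272.7 192.9]
 [286.7 193.8]
 [278.5 197.9]
 [278.6 177.6]]
```

The bell stands upright where intended. Now the candle tin.

```bash
python3 -m crank '0.002 0 0.06 0 0 0 0;0.002 0 0.12 0 0 0 0;0.002 0 0.16 0 0 0 0;0.002 0 0.179 0 0 0 0;0.002 0 0.179 0 0 0 0;0.002 0 0.179 0 0 0 0' 35; python3 -m crank '0 0 0 0 0 0 0.2;0 0 0 0 0 0 0.6;0 0 0 0 0 0 0.6;0 0 0 0 0 0 0.6;0 0 0 0 0 0 0.6'
```

```text
t: 10.15
eef_pos: [0.6198, 0.0023, 0.0228]
tool_rot: [0.0, 0.708, 0.706, 0.0]
contact_force: [0.6, 0.1, -0.1]
gripper_width: 1.001
grasp_force: 0.0
t: 10.65
eef_pos: [0.6206, 0.003, 0.0231]
tool_rot: [0.001, 0.708, 0.706, 0.001]
contact_force: [-0.4, 0.1, 5.8]
gripper_width: 0.667
grasp_force: 36.7
```

```bash
python3 -m crank '0 0 -0.02 0 0 0 0.6;0 0 -0.06 0 0 0 0.6;0 0 -0.12 0 0 0 0.6;0 0 -0.16 0 0 0 0.6;0 0 -0.16 0 0 0 0.6;0 0 -0.16 0 0 0 0.6'; python3 -c "
from h import *
move((.594,-.3355,.10),0)"
```

```text
t: 11.25
eef_pos: [0.6195, 0.0033, 0.102]
tool_rot: [0.0, 0.708, 0.706, 0.0]
contact_force: [0.5, -0.3, -1.7]
gripper_width: 0.67
grasp_force: 37.7
from [0.6195 0.0033 0.102 ] row [-6.776e-01 -4.930e-02  3.700e-03  1.000e-04 -1.000e-04 -7.000e-04] F [ 0.5 -0.3 -1.7] t 11.25 q7 0.19 w 0.67
```

```bash
python3 -m crank '-0.08 -0.006 0 0 0 0 0.6;-0.16 -0.012 0 0 0 0 0.6;-0.24 -0.018 0 0 0 0 0.6;-0.32 -0.024 0 0 0 0 0.6;-0.4 -0.03 0 0 0 0 0.6;-0.48 -0.036 0 0 0 0 0.6;-0.56 -0.042 0 0 0 0 0.6;-0.63 -0.047 0 0 0 0 0.6;-0.678 -0.05 0 0 0 0 0.6;-0.678 -0.05 0.05 0 0 0 0.6;-0.678 -0.05 0.1 0 0 0 0.6;-0.678 -0.05 0.15 0 0 0 0.6;-0.678 -0.05 0.2 0 0 0 0.6;-0.678 -0.05 0.23 0 0 0 0.6;-0.678 -0.05 0.23 0 0 0 0.6;-0.678 -0.05 0.23 0 0 0 0.6'; python3 -c "
from h import *
move((.594,-.3355,-.022),0)"
```

```text
t: 12.85
eef_pos: [0.5936, -0.336, -0.0132]
tool_rot: [-0.0, 0.708, 0.706, -0.0]
contact_force: [0.1, 0.4, -0.7]
gripper_width: 0.672
grasp_force: 37.7
from [ 0.5936 -0.336  -0.0132] row [ 0.0011  0.0008  0.0175 -0.0002  0.     -0.0008] F [ 0.1  0.4 -0.7] t 12.85 q7 0.78 w 0.672
```

```bash
python3 -m crank '0.001 0.001 0.008 0 0 0 0.6;0.001 0.001 0.014 0 0 0 0.6;0.001 0.001 0.0165 0 0 0 0.6;0.001 0.001 0.0165 0 0 0 0.6'; python3 -m crank '0 0 0.002 0 0 0 0.6;0 0 0.003 0 0 0 0.6;0 0 0.003 0 0 0 0.6'
```

```text
t: 13.25
eef_pos: [0.5943, -0.3353, -0.0213]
tool_rot: [0.0, 0.708, 0.706, 0.0]
contact_force: [0.0, 0.7, -2.2]
gripper_width: 0.675
grasp_force: 37.7
t: 13.55
eef_pos: [0.5943, -0.3355, -0.0227]
tool_rot: [0.0, 0.708, 0.706, 0.0]
contact_force: [-0.5, 1.4, 0.3]
gripper_width: 0.671
grasp_force: 37.9
```

```bash
python3 -m crank '0 0 0.0015 0 0 0 0.6;0 0 0.0025 0 0 0 0.6;0 0 0.0025 0 0 0 0.6'
```

```text
t: 13.85
eef_pos: [0.5943, -0.3354, -0.0228]
tool_rot: [-0.0, 0.708, 0.706, 0.0]
contact_force: [-4.2, 1.7, 10.6]
gripper_width: 0.668
grasp_force: 39.0
```

```bash
python3 -m crank '0 0 -0.0015 0 0 0 0.6;0 0 -0.0015 0 0 0 0.3;0 0 -0.0015 0 0 0 0;0 0 -0.0015 0 0 0 0;0 0 -0.0015 0 0 0 0;0 0 -0.06 0 0 0 0;0 0 -0.14 0 0 0 0;0 0 -0.2 0 0 0 0;0 0 -0.24 0 0 0 0;0 0 -0.24 0 0 0 0'; python3 - <<'E'
from h import *
from station import eyes
d={n:eyes.read_camera(n) for n in("top","scene")};pickle.dump(d,open("c6.pkl","wb"))
from station import bot
for n,z in(("top",.064),):
    c=d[n];h=cv2.cvtColor(c["image"],cv2.COLOR_RGB2HSV)
    m=((h[...,0]>45)&(h[...,0]<95)&(h[...,1]>80)).astype(np.uint8);m[:150]=0;m[230:]=0;m[:,:270]=0;m[:,360:]=0
    m=cv2.morphologyEx(m,cv2.MORPH_CLOSE,np.ones((9,9)))
    ct=max(cv2.findContours(m,0,1)[0],key=cv2.contourArea)
    w=ray(c,ct[:,0].astype(float),z);r=cv2.minAreaRect((w*1000).astype(np.float32));print(n,"tin",r)
a=d["top"]["image"][150:230,260:360,::-1]; b=d["scene"]["image"][170:270,130:260,::-1]
A=cv2.resize(a,(500,400),interpolation=cv2.INTER_CUBIC);B=cv2.resize(b,(300,231))
B=np.vstack([B,np.zeros((169,300,3),np.uint8)])
cv2.imwrite("pics/b6.png",cv2.convertScaleAbs(np.hstack([A,B]),alpha=1.6,beta=15))
E
```

```text
t: 14.85
eef_pos: [0.5961, -0.3369, 0.0993]
tool_rot: [0.003, 0.708, 0.706, 0.001]
contact_force: [-0.3, 0.0, 0.4]
gripper_width: 0.996
grasp_force: 0.0
top tin ((615.7408447265625, 5.425437927246094), (62.212764739990234, 92.14032745361328), 1.6644920110702515)
```

View pics/b6.png

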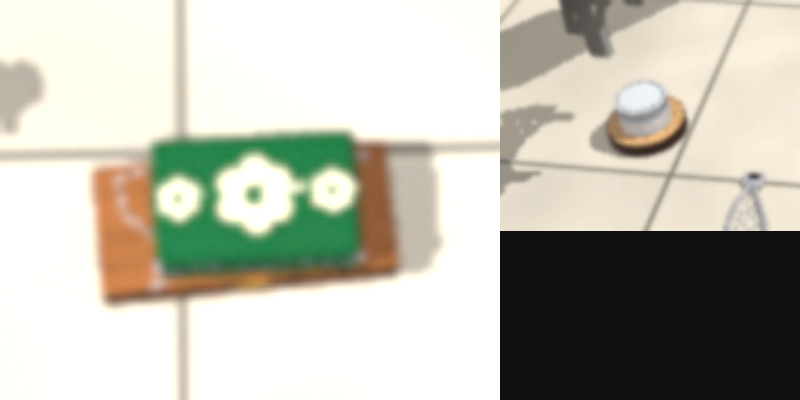

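The tin is now fully visible, centre near crop (256,203), rotated about 2° and well apart from the case edges; the candle sits centred on the log at about (645,108). Now the tin.

```bash
python3 -m crank '0.08 0.004 0 0 0 0 0;0.16 0.01 0 0 0 0 0;0.24 0.016 0 0 0 0 0;0.32 0.022 0 0 0 0 0;0.4 0.028 0 0 0 0 0;0.48 0.034 0 0 0 0 0;0.56 0.04 0 0 0 0 0;0.64 0.045 0 0 0 0 0;0.68 0.047 0.06 0 0 0 0;0.68 0.047 0.06 0 0 0 0;0.68 0.047 0.06 0 0 0 0'; python3 - <<'E'
from h import *
from station import eyes
move((.6187,.0054,-.014),.03)
for n,z in(("top",.054),("scene",.054)):
    c=eyes.read_camera(n);h=cv2.cvtColor(c["image"],cv2.COLOR_RGB2HSV)
    p=np.array([.5943,-.3354]);print(n,"want candle/log px",proj(c,[[*p,.054],[*p,.018]]).round(1).tolist())
    u,v=proj(c,[[*p,.054]])[0].astype(int)
    s=h[v-25:v+25,u-30:u+30];m=((s[...,1]<55)).astype(np.uint8)
    k=((s[...,0]>8)&(s[...,0]<28)&(s[...,1]>70)).astype(np.uint8)
    cv2.imwrite(f"pics/cand_{n}.png",c["image"][v-30:v+30,u-40:u+40,::-1])
    ys,xs=np.nonzero(k);print("wood cols",xs.min()+u-30,xs.max()+u-30,"rows",ys.min()+v-25,ys.max()+v-25)
E
```

```text
t: 16.05
eef_pos: [0.6171, 0.004, 0.0642]
tool_rot: [-0.001, 0.708, 0.706, -0.002]
contact_force: [0.4, -1.4, -0.1]
gripper_width: 0.997
grasp_force: 0.0
from [0.6171 0.004  0.0642] row [ 0.0029  0.0038  0.1564 -0.0012  0.0004 -0.0102] F [ 0.4 -1.4 -0.1] t 16.05 q7 0.21 w 0.997
top want candle/log px [[457.0, 197.3], [451.4, 201.0]]
wood cols 433 470 rows 185 221
scene want candle/log px [[190.1, 211.4], [193.0, 221.5]]
wood cols 176 209 rows 212 235
```

```bash
python3 -m crank '0.003 0.003 0.04 0 0 -0.01 0;0.003 0.003 0.08 0 0 -0.01 0;0.003 0.003 0.12 0 0 -0.01 0;0.003 0.003 0.145 0 0 -0.01 0;0.003 0.003 0.155 0 0 -0.01 0;0.003 0.003 0.155 0 0 -0.01 0;0.003 0.003 0.155 0 0 -0.01 0' 45; python3 -m crank '0 0 0 0 0 0 0.2;0 0 0 0 0 0 0.5;0 0 0 0 0 0 0.5;0 0 0 0 0 0 0.5'
```

```text
t: 16.85
eef_pos: [0.6208, 0.0056, -0.0108]
tool_rot: [0.001, 0.697, 0.717, 0.0]
contact_force: [-0.1, -0.3, 0.4]
gripper_width: 0.999
grasp_force: 0.0
t: 17.25
eef_pos: [0.6208, 0.0061, -0.0107]
tool_rot: [0.0, 0.697, 0.717, 0.001]
contact_force: [-1.2, 0.1, 6.2]
gripper_width: 0.719
grasp_force: 50.5
```

```bash
python3 -m crank '0 0 -0.02 0 0 0 0.5;0 0 -0.06 0 0 0 0.5;0 0 -0.12 0 0 0 0.5;0 0 -0.17 0 0 0 0.5;0 0 -0.17 0 0 0 0.5;0 0 -0.17 0 0 0 0.5'; python3 -c "
from h import *
move((.4618,.1578,.07),-.032)"
```

```text
t: 17.85
eef_pos: [0.62, 0.0063, 0.0737]
tool_rot: [0.0, 0.697, 0.717, 0.0]
contact_force: [-0.2, 0.1, -2.4]
gripper_width: 0.718
grasp_force: 49.7
from [0.62   0.0063 0.0737] row [ 3.121e-01 -3.075e-01  7.300e-03  2.000e-04 -1.000e-04  1.950e-02] F [-0.2  0.1 -2.4] t 17.85 q7 0.23 w 0.718
```

```bash
python3 -m crank '0.06 -0.06 0 0 0 0.004 0.5;0.12 -0.12 0 0 0 0.008 0.5;0.18 -0.18 0 0 0 0.012 0.5;0.24 -0.24 0 0 0 0.016 0.5;0.29 -0.285 0 0 0 0.02 0.5;0.312 -0.308 0 0 0 0.02 0.5;0.312 -0.308 0.04 0 0 0.02 0.5;0.312 -0.308 0.08 0 0 0.02 0.5;0.312 -0.308 0.12 0 0 0.02 0.5;0.312 -0.308 0.14 0 0 0.02 0.5;0.312 -0.308 0.14 0 0 0.02 0.5;0.312 -0.308 0.14 0 0 0.02 0.5'; python3 -c "
from h import *
move((.4618,.1578,-.004),-.032)"
```

```text
t: 19.05
eef_pos: [0.4615, 0.1572, 0.0033]
tool_rot: [-0.0, 0.719, 0.695, -0.0]
contact_force: [-0.2, 0.6, -1.0]
gripper_width: 0.723
grasp_force: 49.9
from [0.4615 0.1572 0.0033] row [ 0.0011  0.0005  0.0146 -0.0002  0.0002 -0.0007] F [-0.2  0.6 -1. ] t 19.05 q7 -0.1 w 0.723
```

```bash
python3 -m crank '0.001 0 0.007 0 0 0 0.5;0.001 0 0.012 0 0 0 0.5;0.001 0 0.0146 0 0 0 0.5;0.001 0 0.0146 0 0 0 0.5'; python3 -m crank '0 0 0.0015 0 0 0 0.5;0 0 0.003 0 0 0 0.5;0 0 0.003 0 0 0 0.5'
```

```text
t: 19.45
eef_pos: [0.4616, 0.1581, -0.004]
tool_rot: [-0.0, 0.719, 0.695, 0.0]
contact_force: [-0.5, -0.5, -2.4]
gripper_width: 0.718
grasp_force: 49.9
t: 19.75
eef_pos: [0.4618, 0.1582, -0.0048]
tool_rot: [-0.0, 0.719, 0.695, 0.0]
contact_force: [-3.0, 0.1, 9.4]
gripper_width: 0.721
grasp_force: 51.1
```

```bash
python3 -m crank '0 0 -0.001 0 0 0 0.5;0 0 -0.001 0 0 0 0.2;0 0 -0.001 0 0 0 0;0 0 -0.001 0 0 0 0;0 0 -0.001 0 0 0 0;0 0 -0.05 0 0 0 0;0 0 -0.12 0 0 0 0;0 0 -0.16 0 0 0 0;-0.05 0.06 -0.16 0 0 0 0;-0.11 0.12 -0.16 0 0 -0.01 0;-0.17 0.18 -0.16 0 0 -0.02 0;-0.23 0.24 -0.16 0 0 -0.03 0;-0.28 0.29 -0.12 0 0 -0.037 0;-0.3 0.31 -0.08 0 0 -0.037 0;-0.3 0.31 -0.08 0 0 -0.037 0;-0.3 0.31 -0.08 0 0 -0.037 0'; python3 - <<'E'
from h import *
from station import eyes
move((.620,.0113,-.041),.081)
for n in("scene","top"):
    c=eyes.read_camera(n);h=cv2.cvtColor(c["image"],cv2.COLOR_RGB2HSV)
    cv2.imwrite(f"pics/k_{n}.png",c["image"][:,:,::-1])
    m=((h[...,0]>45)&(h[...,0]<95)&(h[...,1]>80)).astype(np.uint8);m[:,:190]=0;m[:,460:]=0
    ys,xs=np.nonzero(m); print(n,"green n",len(xs),"px",xs.min(),xs.max(),ys.min(),ys.max())
    m=cv2.morphologyEx(m,cv2.MORPH_CLOSE,np.ones((9,9)));ct=max(cv2.findContours(m,0,1)[0],key=cv2.contourArea)
    print(cv2.minAreaRect((ray(c,ct[:,0].astype(float),.07)*1000).astype(np.float32)))
E
```

```text
t: 21.35
eef_pos: [0.6107, 0.003, 0.0341]
tool_rot: [-0.001, 0.678, 0.735, -0.001]
contact_force: [0.4, 0.5, -0.2]
gripper_width: 1.002
grasp_force: 0.0
from [0.6107 0.003  0.0341] row [ 1.500e-02  2.010e-02  1.501e-01 -5.000e-04 -1.000e-04  3.000e-04] F [ 0.4  0.5 -0.2] t 21.35 q7 0.32 w 1.002
scene green n 473 px 362 395 182 203
((482.6328125, 155.22059631347656), (90.37395477294922, 88.62659454345703), 87.47364044189453)Traceback (most recent call last):
  File "<stdin>", line 8, in <module>
    return umr_minimum(a, axis, None, out, keepdims, initial, where)
ValueError: zero-size array to reduction operation minimum which has no identity
```

```bash
python3 -m crank '0.015 0.02 0.03 0 0 0 0;0.015 0.02 0.07 0 0 0 0;0.015 0.02 0.11 0 0 0 0;0.015 0.02 0.135 0 0 0 0;0.015 0.02 0.15 0 0 0 0;0.015 0.02 0.15 0 0 0 0;0.015 0.02 0.15 0 0 0 0' 50; python3 -m crank '0 0 0 0 0 0 0.2;0 0 0 0 0 0 0.5;0 0 0 0 0 0 0.5;0 0 0 0 0 0 0.5'
```

```text
t: 22.15
eef_pos: [0.6213, 0.0112, -0.0398]
tool_rot: [0.0, 0.677, 0.736, 0.0]
contact_force: [0.4, -0.2, 0.2]
gripper_width: 0.999
grasp_force: 0.0
t: 22.55
eef_pos: [0.6214, 0.0111, -0.0395]
tool_rot: [0.0, 0.677, 0.736, 0.001]
contact_force: [-0.7, 0.1, 5.5]
gripper_width: 0.739
grasp_force: 56.2
```

```bash
python3 -m crank '0 0 -0.02 0 0 0 0.5;0 0 -0.06 0 0 0 0.5;0 0 -0.13 0 0 0 0.5;0 0 -0.2 0 0 0 0.5;0 0 -0.26 0 0 0 0.5;0 0 -0.26 0 0 0 0.5;0 0 -0.26 0 0 0 0.5'; python3 -c "
from h import *
move((.616,.3337,.09),.112)"
```

```text
t: 23.25
eef_pos: [0.6209, 0.0114, 0.0902]
tool_rot: [0.0, 0.677, 0.736, 0.001]
contact_force: [0.1, 0.6, -1.5]
gripper_width: 0.743
grasp_force: 55.6
from [0.6209 0.0114 0.0902] row [ 6.433e-01  4.320e-02  7.000e-04  4.000e-04 -2.000e-04 -9.400e-03] F [ 0.1  0.6 -1.5] t 23.25 q7 0.27 w 0.743
```

```bash
python3 -m crank '0.08 0.005 0 0 0 0 0.5;0.16 0.01 0 0 0 -0.002 0.5;0.24 0.016 0 0 0 -0.004 0.5;0.32 0.022 0 0 0 -0.006 0.5;0.4 0.027 0 0 0 -0.008 0.5;0.48 0.032 0 0 0 -0.009 0.5;0.56 0.038 0 0 0 -0.009 0.5;0.62 0.042 0 0 0 -0.009 0.5;0.643 0.043 0 0 0 -0.009 0.5;0.643 0.043 0.05 0 0 -0.009 0.5;0.643 0.043 0.1 0 0 -0.009 0.5;0.643 0.043 0.15 0 0 -0.009 0.5;0.643 0.043 0.18 0 0 -0.009 0.5;0.643 0.043 0.19 0 0 -0.009 0.5;0.643 0.043 0.19 0 0 -0.009 0.5'; python3 - <<'E'
from h import *
from station import eyes
move((.616,.3337,-.0285),.112)
d={n:eyes.read_camera(n) for n in("scene","top")};pickle.dump(d,open("c7.pkl","wb"))
for n in d: print(n,d[n]["image"].mean().round(1))
c=d["top"];h=cv2.cvtColor(c["image"],cv2.COLOR_RGB2HSV)
m=((h[...,0]>45)&(h[...,0]<95)&(h[...,1]>80)).astype(np.uint8);m[:200]=0;m[300:]=0;m[:,:200]=0;m[:,300:]=0
m=cv2.morphologyEx(m,cv2.MORPH_CLOSE,np.ones((9,9)))
k=cv2.findContours(m,0,1)[0]
if k: print("tin",cv2.minAreaRect((ray(c,max(k,key=cv2.contourArea)[:,0].astype(float),.07)*1000).astype(np.float32)))
E
```

```text
t: 24.75
eef_pos: [0.6156, 0.3324, -0.0063]
tool_rot: [-0.0, 0.667, 0.745, -0.001]
contact_force: [0.3, -0.1, -1.6]
gripper_width: 0.742
grasp_force: 55.5
from [ 0.6156  0.3324 -0.0063] row [ 0.0025  0.0012  0.0445 -0.0004  0.0003 -0.0007] F [ 0.3 -0.1 -1.6] t 24.75 q7 -0.14 w 0.742
scene 98.0
top 121.7
tin ((461.07366943359375, 155.43719482421875), (93.87096405029297, 56.64432907104492), 88.9678726196289)
```

```bash
python3 -m crank '0.002 0.001 0.015 0 0 0 0.5;0.002 0.001 0.03 0 0 0 0.5;0.002 0.001 0.038 0 0 0 0.5;0.002 0.001 0.043 0 0 0 0.5;0.002 0.001 0.0445 0 0 0 0.5;0.002 0.001 0.0445 0 0 0 0.5'; python3 -m crank '0 0 0.0015 0 0 0 0.5;0 0 0.003 0 0 0 0.5;0 0 0.003 0 0 0 0.5'
```

```text
t: 25.45
eef_pos: [0.6162, 0.3343, -0.0278]
tool_rot: [0.0, 0.667, 0.745, -0.0]
contact_force: [-0.2, 0.2, -1.9]
gripper_width: 0.737
grasp_force: 55.5
t: 25.75
eef_pos: [0.6162, 0.3344, -0.0292]
tool_rot: [-0.0, 0.667, 0.745, 0.0]
contact_force: [0.1, -0.3, -0.8]
gripper_width: 0.741
grasp_force: 55.5
```

```bash
python3 -m crank '0 0 0.0015 0 0 0 0.5;0 0 0.0015 0 0 0 0.5;0 0 0.0015 0 0 0 0.5'
```

```text
t: 26.05
eef_pos: [0.6163, 0.3345, -0.0294]
tool_rot: [-0.0, 0.667, 0.745, 0.0]
contact_force: [-3.2, -0.5, 5.8]
gripper_width: 0.74
grasp_force: 56.3
```

Contact. Release, rise and retreat toward the start side, then take the last look.

```bash
python3 -m crank '0 0 0 0 0 0 0.4;0 0 0 0 0 0 0.2;0 0 0 0 0 0 0;0 0 0 0 0 0 0;0 0 0 0 0 0 0;0 0 -0.05 0 0 0 0;0 0 -0.12 0 0 0 0;0 0 -0.2 0 0 0 0;0 0 -0.3 0 0 0 0;0 0 -0.4 0 0 0 0;0.1 -0.1 -0.42 0 0 0 0;0.18 -0.2 -0.42 0 0 0 0;0.26 -0.3 -0.42 0 0 0 0;0.34 -0.4 -0.42 0 0 0 0;0.42 -0.5 -0.42 0 0 0 0;0.45 -0.5 -0.42 0 0 0 0;0.45 -0.5 -0.42 0 0 0 0'; python3 - <<'E'
from h import *
from station import eyes
d={n:eyes.read_camera(n) for n in("scene","top")};pickle.dump(d,open("c8.pkl","wb"))
b=d["top"]["image"][140:300,130:480,::-1];a=d["scene"]["image"][165:290,170:500,::-1]
f=lambda i:cv2.convertScaleAbs(cv2.resize(i,None,fx=2.28,fy=2.28,interpolation=cv2.INTER_CUBIC),alpha=1.5,beta=10)
B=f(b);A=cv2.copyMakeBorder(f(a)[:600-B.shape[0]],0,0,0,0,0);A=cv2.copyMakeBorder(A,0,0,0,B.shape[1]-A.shape[1],0)
cv2.imwrite("pics/end.png",np.vstack([B,A])[:600])
E
```

```text
t: 27.75
eef_pos: [0.3394, 0.5327, 0.1801]
tool_rot: [-0.001, 0.666, 0.746, 0.0]
contact_force: [0.7, -0.4, 0.5]
gripper_width: 0.998
grasp_force: 0.0
```

View pics/end.png

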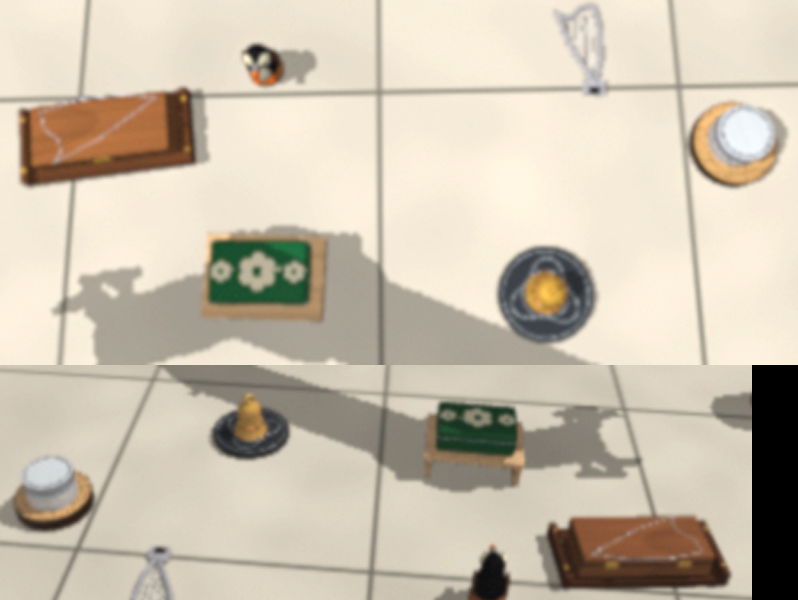

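Bell, candle and tin look centred once parallax is allowed for, puffin and opener are untouched. The case's lengthwise centring is worth a numeric check from its corners (top crop (28,108),(166,93),(168,150),(30,163)).

```bash
python3 - <<'E'
from h import *
d=pickle.load(open("c8.pkl","rb"));s=2.28
T=lambda P,o:[(a/s+o[0]-.28,b/s+o[1]-.28) for a,b in P]
c=d["top"];o=(130,140)
for n,P,z,w,l in(("case",[(28,108),(166,93),(168,150),(30,163)],.04,.064,.144),("board",[(19,109),(189,88),(196,160),(26,184)],.02,.084,.184),("tin",[(209,241),(311,240),(309,305),(209,302)],.07,.062,.096),("riser",[(209,233),(327,237),(324,321),(203,317)],.036,.084,.12)):
    p,e=rect(ray(c,T(P,o),z),w,l);print("top",n,p.round(4),e.round(4))
c=d["scene"];o=(170,165)
T2=lambda P:T([(a,b-365) for a,b in P],o)
for n,P,z,w,l in(("case",[(717,553),(571,560),(571,519),(697,516)],.04,.064,.144),("tin",[(516,440),(436,437),(440,402),(517,406)],.07,.062,.096)):
    p,e=rect(ray(c,T2(P),z),w,l);print("scene",n,p.round(4),e.round(4))
E
```

```text
top case [0.6149 0.3345 0.0868] 0.0024
top board [0.6127 0.3319 0.1226] 0.0029
top tin [ 0.4611  0.1555 -0.0174] 0.0024
top riser [ 0.459   0.1558 -0.0448] 0.0007
scene case [0.6168 0.3323 0.1225] 0.0122
scene tin [ 0.4686  0.1574 -0.0033] 0.0055
```

All pieces are within about 3 mm of centre, so I'm handing in.

```bash
python3 -c "
from station import ticket
print(ticket.hand_in())"
```

```text
the job is handed in; nothing more can be done
None
```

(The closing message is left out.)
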